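Change-out at the tub: unsnap the hatch cover and take out the spent cartridge

TASK

The moisture cartridge in the lid of the storage tub is spent. Pinch the hatch cover's red release tab inwards against its rib, pivot the cover up about its other edge and out of the lid, lay it right way up in the middle of the round cork trivet, and then take the green cartridge out of the tub and put it in the blue bowl. Leave the amber jar and the garlic keeper alone.

Things in the scene. Friction and masses are not known exactly. Their poses are not given: they have to be found in the camera images.
- tub_lid (a point): Centre of the lid's top of the storage tub: white, teal lid, orange snap latches, 172 x 212 mm (230 over the latches), 120 mm high, fast on the counter. x points away from the robot (within 0.35 rad of world x), y left, z up. The hatch opening in the lid: x -53 to +51.5 mm, y +-41.5 mm. The compartment below has its floor 58 mm under this point and side ledges, 10 mm under it, that leave 60 mm free in y.
- hatch_hinge (a point): Pivot edge of the hatch: midpoint of the lid opening's edge on the robot's side, 53 mm from tub_lid towards -x, 5 mm below the lid's top; axes as tub_lid, the edge runs along y. Two lugs of the cover reach 6 mm under the lid here (2 mm play up and down): swing the cover up about this edge by about 0.5 rad, its tab side rising, then draw it some 12 mm towards +x and up.
- cover_grip (a point): Where to pinch the hatch cover: 16 mm above its plate, between the fixed cream rib and the red release tab, both upright, 32 mm tall and 30 mm wide (y). Axes as tub_lid when shut. Rib's outer face at x = -17.5 mm from here, tab's outer face at +26.5 mm (44 mm over both), +17.5 mm when fully pressed (35 mm). Squeezing the two together holds tab and cover fast.
- cover_tab (a joint): Travel of the red release tab in m: 0 out (latched, or let go), 0.009 fully pressed towards the rib (-x of the cover). Spring: 4 N at first, 8 N fully in; springs back when let go. While it is out its foot hooks under the lid's edge on the far (+x) side and the cover cannot be pulled free.
- cover_center (a point): Centre of the plate of the loose cream hatch cover (100 x 79 mm, 5 mm thick, flush with the lid, 70 g). Axes as cover_grip, which lies 21.5 mm from here towards +x and 18.5 mm higher. Its underside (runners, lugs, foot of the tab) is 7.5 mm below this point and stands level on a flat surface.
- cover_edge (a point): Point on the cover that lies at hatch_hinge when it is shut: 53 mm from cover_center towards -x.
- cartridge_fin (a point): Spent moisture cartridge, loose in the tub under the cover, 80 g: green block 44 (x) x 34 (y) x 20 mm with a pale upright fin on top, 12 mm thick (x), 26 mm wide (y), 25 mm tall. This point is the fin's centre, 32.5 mm above the underside, in the tub 25.5 mm below the lid's top. x (fin's thin direction) is within 0.15 rad of the tub's x.
- trivet_top (a point): Centre of the top of the round cork trivet, 190 mm across, 8 mm thick, fixed on the counter to one side of the tub.
- bowl_in (a point): Centre of the inner floor, 6 mm above the counter, of the loose blue ceramic bowl: 170 mm across at the rim, about 70 mm at the inner floor, 60 mm high, 0.7 kg; on the other side of the tub.
- jar_center (a point): Centre of the empty amber glass jar, 76 mm across, 108 mm tall, loose, beyond the tub. To be left alone.
- keeper_center (a point): Centre of the white ceramic garlic keeper, 110 mm across, 124 mm tall, loose, beyond the tub. To be left alone.
Not all that is in view belongs to the job. Of the things that look like the part that bears cover_grip, the smallest one is meant.

How it is judged (in metres and radians):
On the way, in this order (a step that is already met when the one before it is completed fails the run):
1. the red tab is pressed in (at least 6 mm) while the cover is still shut (value of joint cover_tab above 0.006 m and distance between cover_edge and hatch_hinge below 0.012 m and angle between cover_center's own z axis and vertical below 0.12 rad), for 0.1 s.
2. the cover is swung up by 0.25 rad or more, its other edge still at the pivot edge (within 20 mm) (angle between cover_center's own z axis and vertical above 0.25 rad and distance between cover_edge and hatch_hinge below 0.02 m), for 0.05 s.
3. the cover lies flat, right way up and let go on the trivet, its centre within 35 mm of the trivet's (horizontal distance between cover_center and trivet_top below 0.035 m and height (world z) of cover_center below 0.022 m and angle between cover_center's own z axis and vertical below 0.12 rad and value of joint cover_tab below 0.003 m), for 0.2 s.
At the end, for the whole second after the job is handed in: The cover lies on the trivet, right way up and level (within 0.12 rad), let go (tab out), its centre within 35 mm of the trivet's centre; the cartridge is in the upright bowl (its fin's centre within 60 mm of the bowl's axis and lower than 65 mm above the counter) (all of step 3 and horizontal distance between cartridge_fin and bowl_in below 0.06 m and height (world z) of cartridge_fin below 0.065 m and angle between bowl_in's own z axis and vertical below 0.15 rad); the robot touches nothing.
It fails at once if the amber jar is moved by more than 30 mm or tipped by more than 0.3 rad (distance of jar_center from where it was at the start of the episode above 0.03 m or angle between jar_center's own z axis and vertical above 0.3 rad).
It fails at once if the garlic keeper is moved by more than 30 mm or tipped by more than 0.3 rad (distance of keeper_center from where it was at the start of the episode above 0.03 m or angle between keeper_center's own z axis and vertical above 0.3 rad).
It also fails if it takes over 58 s, if anything falls off the work surface, if the arm or the gripper's body presses on something with over 40 N, if the wrist force passes 120 N, or if a joint passes its speed limit or range.

ROBOT

A 6-joint arm with a two-finger parallel gripper is mounted at the origin on the work surface. World frame = base frame: x ahead of the robot, y to its left, z up, the work surface at z = 0. Lengths are in mm, angles in rad, forces in N, time in s.
With the tool pointing down it reaches from about 350 to 975 mm from the base axis. Payload 7.1 kg.
Tool frame: the origin (TCP) lies at the very end of the fingers, on their centre line; the grasp point (between the pads) lies 19 mm behind it; z points along the fingers, y is the line along which they close (so a half turn about z gives the same grasp; the last joint's range is limited). The gripper opens to 88 mm and grips with 3 to 60 N. Pads are 20 mm wide; open, the fingers measure 115 mm over their backs; the gripper's body (75 mm by 178 mm) begins 61 mm behind the grasp point.
Start: joints at [-1.216, 0.423, 1.63, -0, 1.089, -0.019], TCP at [228.238, -581.818, 222.675] pointing down, gripper open.
Joint ranges: [-3, 3], [-0.9, 2.11], [0.09, 2.58], [-1.31, 4.45], [0.11, 2.69], [-2.54, 2.54]. Speed limits (rad/s): [2.39, 2.39, 3.01, 3.14, 3.14, 3.14].

INTERFACE

Orientations are given as a unit quaternion [w, x, y, z].
In Python, from rig import ctrl, cams, job_done, spotter gives the robot as it stands.
- The arm moves only by the tool move_arm, never from a script. Its argument "rows" is a list of rows, each an object with "offset": the shift along the tool's x, y, z scaled (see below), a list of three; "rotation": the turn, a rotation vector about the tool's x, y, z scaled (see below), a list of three; "claw": the closure, from -1 (fully open) to 1 (shut). In form: [{"offset": [dx, dy, dz], "rotation": [ax, ay, az], "claw": claw}, ...]. A call has 1 to 8 rows; each row shifts and turns the commanded pose from where the row before left it, along the tool's axes as they then stand; what a row does not reach is not made up. The controller multiplies each number of a shift by 0.4 m and each number of a turn by pi/4 rad. A row lasts 1/10 s, in which the tool goes at most 50 mm and 8.59 degrees, less where a joint would pass 70% of its speed; a pose out of reach is approached as far as the arm can. A call with a number of a shift or a turn outside -1 to 1 is refused whole. A call with a gripper value outside its range is refused whole. The fingers move at their own pace and stop on an object; the grip force is fixed at half the most. Time passes only in rows, so rows that do not move let the fingers close. It gives the time, the measured TCP pose, the force, the opening and the grip force at its end, in the units of the state.
- ctrl.get_obs(): the state, without advancing time (a new reading comes with each control period).
- cams.camera(name): name is "scene" or "top"; returns a dict with "img" (384x512x3 uint8, red, green, blue), "camera_matrix" (3x3 intrinsics, pixels), "R" (3x3) and "t" (3): a world point X has camera coordinates R X + t. Camera axes: x right, y down, z forward; pixel columns grow to the right and rows downward; lengths in mm; the calibration is good to about 2 mm. A picture is of the moment at which its call begins. There is no depth.
- job_done(): hands the job in; it is judged then, once.
Trained networks look in the newest picture that a camera, given by its name, has taken for a name from the list of things; names that differ only in an ending like _2 or _b are one class to them, and where a whole thing is asked for, a point or a joint stands for the part that bears it (a point fixed in the world has none). Each returns a list of dicts, best first, with "p" (0 to 1); they miss things now and then, are a little off and sometimes report something else, mostly with a low value. They report only what shows in the picture. A call takes as long as a camera call. They do not tell look-alikes from the thing itself.
- spotter.search_frame(thing, camera): "box" ([left, top, right, bottom] in pixels, round what is visible of it).
- spotter.mark_of(thing, camera): "uv" ([column, row] in pixels: a listed point, or the origin of a listed thing).
The state is a dict: "clock": time; "joints": joint angles; "qvel": joint speeds; "joint_efforts": joint torques, N m; "tool_pos": TCP position; "tool_rot": TCP orientation; "wrist_force": force on the tool from outside, world axes, zero at the start; "torque": the same for the moment, N m; "grip_width": finger opening in mm; "grasp_force": force on a finger pad.
Only numpy, scipy, OpenCV 4.12 (cv2) and the standard library are available. Lean on these libraries where they do the work, as an engineer would, in place of code of your own. Each camera call takes 0.05 s, during which the arm holds its last target. There are 200 camera calls.

## Working session

There is one attempt and no reset: what is moved stays moved. The work goes in short steps, Python scripts to look and compute and a tool call to move; the robot and the scene stay as the last step left them, time stands still between calls to the robot, and variables do not carry over. Pictures are saved under pics/ and viewed, at most 10 in all, crops included, and the job is handed in when it is done.

Besides the shell and the picture viewer there is one more tool, called after "Request:" by a JSON object that holds its "method" and its "body", one argument or row to a line. move_arm: Moves the arm, as the interface text tells. Its arguments: {"type":"object","properties":{"rows":{"type":"array"}},"required":["rows"]}

```bash
mkdir -p pics; cat > h.py <<'E'
import numpy as np, cv2
from rig import ctrl, cams, job_done, spotter
from scipy.spatial.transform import Rotation as Ro
def ray(c,uv):
    d=np.linalg.inv(c["camera_matrix"])@np.array([uv[0],uv[1],1.])
    R=np.array(c["R"]);return -R.T@np.array(c["t"]),R.T@d
def atz(c,uv,z):
    o,d=ray(c,uv);return o+d*(z-o[2])/d[2]
def tri(c1,u1,c2,u2):
    A=[];b=[]
    for c,u in((c1,u1),(c2,u2)):
        o,d=ray(c,u);d/=np.linalg.norm(d);P=np.eye(3)-np.outer(d,d);A.append(P);b.append(P@o)
    X=np.linalg.lstsq(np.vstack(A),np.hstack(b),rcond=None)[0];return X
def proj(c,X):
    p=c["camera_matrix"]@(np.array(c["R"])@np.array(X,float)+np.array(c["t"]));return p[:2]/p[2]
def save(c,n,crop=None,s=1):
    im=cv2.cvtColor(c["img"],cv2.COLOR_RGB2BGR)
    if crop: im=im[crop[1]:crop[3],crop[0]:crop[2]]
    cv2.imwrite("pics/"+n,cv2.resize(im,None,fx=s,fy=s,interpolation=cv2.INTER_CUBIC))
E
python3 - <<'E'
from h import *
C={n:cams.camera(n) for n in("scene","top")}
im=np.hstack([C["top"]["img"],C["scene"]["img"]])
for n in C: save(C[n],n+"1.png",s=1.5)
for t in("tub_lid","hatch_hinge","cover_grip","cover_center","trivet_top","bowl_in"):
    for n in C:
        for r in spotter.mark_of(t,n)[:4]: print(t,n,np.round(r["uv"],1),round(r["p"],2))
for n in C: print(n, np.round(ray(C[n],(256,192))[0]),[ (np.round(r["box"]),round(r["p"],2)) for r in spotter.search_frame("cover_grip",n)])
o=ctrl.get_obs();print(o["tool_pos"],o["tool_rot"],o["grip_width"])
E
```

```text
tub_lid scene [259.4 191.8] 0.59
tub_lid top [268.4 186.5] 0.55
tub_lid top [270.1 206. ] 0.33
hatch_hinge scene [255.6 184.5] 0.67
hatch_hinge top [270.5 203.7] 0.75
hatch_hinge top [267.4 204.1] 0.25
cover_grip scene [334.  149.3] 0.96
cover_grip scene [190.5 189.1] 0.76
cover_grip scene [261.4 191.4] 0.64
cover_grip top [330.3 248.7] 0.93
cover_grip top [151.4 285.7] 0.91
cover_grip top [266.5 179.1] 0.65
cover_center scene [336.  152.5] 0.85
cover_center scene [185.9 187.3] 0.64
cover_center scene [258.4 196.2] 0.62
cover_center top [329.  253.9] 0.91
cover_center top [144.4 291.4] 0.7
cover_center top [268.7 186.4] 0.62
trivet_top scene [359.5 197.7] 0.82
trivet_top top [156.4 200.5] 0.89
bowl_in scene [168.6 236.6] 0.92
scene [1651. -308. 1051.] [(array([165., 177., 209., 204.]), 0.9), (array([318., 140., 349., 168.]), 0.81), (array([240., 178., 274., 203.]), 0.75)]
top [ 400.    3. 1375.] [(array([312., 233., 353., 284.]), 0.74), (array([253., 167., 284., 205.]), 0.71), (array([122., 266., 168., 320.]), 0.68)]
[ 228.24026447 -581.84079012  222.72513361] [4.06271886e-05 9.82583559e-01 1.85821281e-01 1.26147952e-06] 87.7901072232049
```

View pics/top1.png

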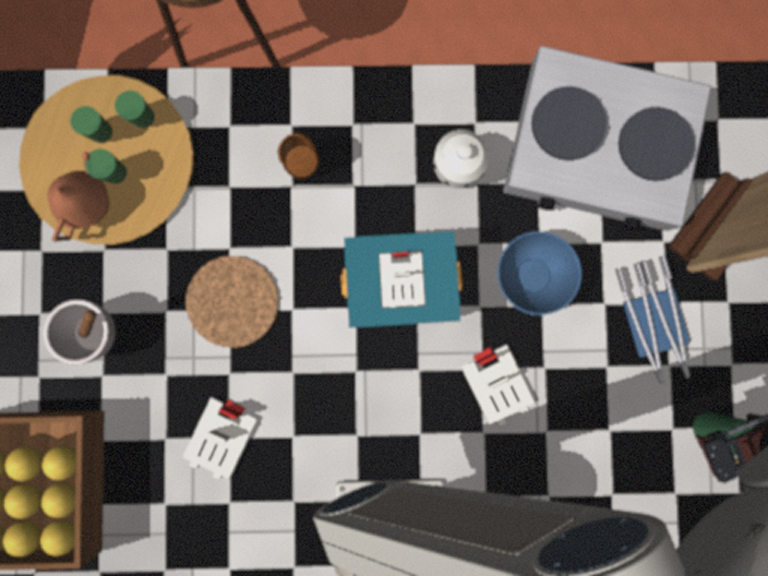

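View pics/scene1.png

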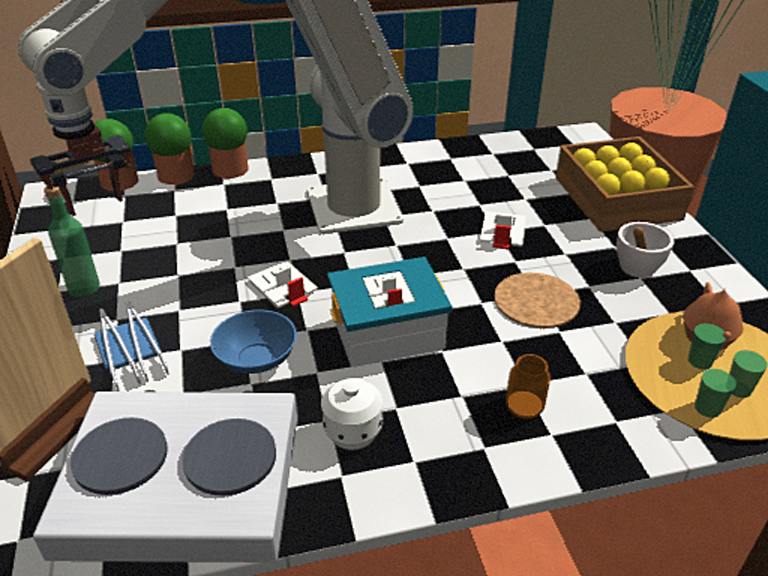

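The top view shows the tub's teal lid at about (402,278)/1.5 with the shut cover in it. The trivet is at (232,301)/1.5 and the bowl at (540,273)/1.5. The jar (299,157) and keeper (460,158) are beyond the tub. The two covers lying on the counter are look-alikes.

```bash
python3 - <<'E'
from h import *
c=cams.camera("top");s=cams.camera("scene")
hsv=cv2.cvtColor(c["img"],cv2.COLOR_RGB2HSV)
def big(m,box):
    k=np.zeros(m.shape,np.uint8);l,t,r,b=box;k[t:b,l:r]=m[t:b,l:r]
    k=cv2.morphologyEx(k.astype(np.uint8)*255,cv2.MORPH_CLOSE,np.ones((3,3)))
    return max(cv2.findContours(k,cv2.RETR_EXTERNAL,cv2.CHAIN_APPROX_NONE)[0],key=cv2.contourArea)
H,S,V=[hsv[...,i].astype(int) for i in range(3)]
lid=big((H>83)&(H<100)&(S>120),(210,140,330,230))
P=np.array([atz(c,p[0],120.)[:2] for p in lid],np.float32)
r=cv2.minAreaRect(P);print("lid",r)
tr=big((H>5)&(H<22)&(S>60),(115,160,195,240))
P=np.array([atz(c,p[0],8.)[:2] for p in tr],np.float32);print("trivet",cv2.minEnclosingCircle(P),cv2.fitEllipse(P))
b=big((H>100)&(H<118)&(S>90),(325,145,400,220))
P=np.array([atz(c,p[0],60.)[:2] for p in b],np.float32);print("bowl",cv2.minEnclosingCircle(P),cv2.fitEllipse(P))
print("bowl_in",[atz(s,q["uv"],6) for q in spotter.mark_of("bowl_in","scene")])
print("grip tri",tri(c,(266.5,179.1),s,(261.4,191.4)),"z136",atz(c,(266.5,179.1),131),atz(s,(261.4,191.4),131))
# red tab in top
m=((H<8)|(H>172))&(S>150)&(V>80);t=big(m,(240,155,300,200));print("red",cv2.boundingRect(t),cv2.moments(t)["m10"]/cv2.moments(t)["m00"],cv2.moments(t)["m01"]/cv2.moments(t)["m00"])
print(atz(c,cv2.minAreaRect(t)[0],150))
save(c,"crop.png",(220,145,320,230),8); 
E
```

```text
lid ((510.1015625, -30.75342559814453), (177.78036499023438, 214.33108520507812), 2.7380530834198)
trivet ((479.43402099609375, 317.35980224609375), 99.3562240600586) ((479.4503479003906, 317.93328857421875), (183.273193359375, 195.6914520263672), 136.3156280517578)
bowl ((522.1279296875, -307.2113952636719), 86.84100341796875) ((522.66455078125, -308.63397216796875), (162.7664794921875, 164.48609924316406), 173.96090698242188)
bowl_in [array([ 521.58797049, -310.68687988,    6.        ]), array([361.96221609,   8.41352691,   6.        ])]
grip tri [527.20817511 -26.14407279 134.32322151] z136 [527.28392579 -27.27511213 131.        ] [523.39562594 -24.0700066  131.        ]
red (263, 168, 9, 3) 267.0 169.3125
[552.66343778 -28.85309585 150.        ]
```

View pics/crop.png

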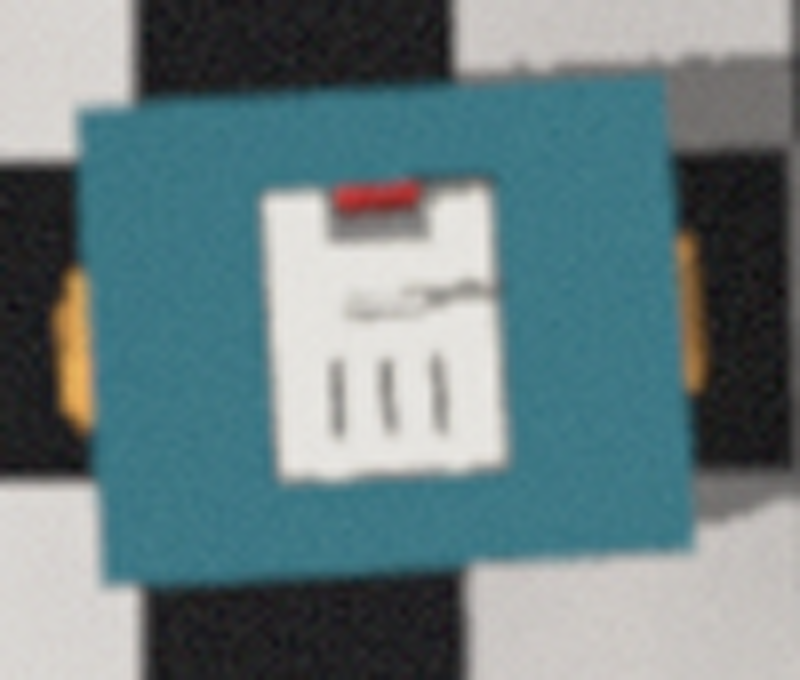

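The crop confirms the shut cover. The red tab is at about crop px (378,196), on the far side, and the lid is yawed about +0.048 rad. Next I'll write a small row planner.

```bash
cat >> h.py <<'E'
from math import ceil
def tool(yaw,tilt=0):  # tool y along (cos yaw, sin yaw), z down; tilt>0 raises the far side
    y=np.array([np.cos(yaw),np.sin(yaw),0]);z=np.array([0,0,-1.]);x=np.cross(y,z)
    return Ro.from_matrix(np.array([x,y,z]).T)*Ro.from_rotvec([-tilt,0,0])
def cur():
    o=ctrl.get_obs();q=o["tool_rot"];return np.array(o["tool_pos"]),Ro.from_quat([q[1],q[2],q[3],q[0]])
def plan(wps,claw,step=45,astep=.14,start=None):
    """wps: list of (pos,rot) ; prints rows as [offset]|[rotation]"""
    p,r=start or cur();rows=[]
    for P,R in wps:
        P=np.array(P,float);n=max(1,ceil(np.linalg.norm(P-p)/step),ceil((r.inv()*R).magnitude()/astep))
        for k in range(n):
            f=1/(n-k)
            d=np.round(r.inv().apply((P-p)*f)/400,3);a=np.round((r.inv()*R).as_rotvec()*f/(np.pi/4),3)
            p=p+r.apply(d*400);r=r*Ro.from_rotvec(a*np.pi/4);rows.append((d,a))
    for i,(d,a) in enumerate(rows):
        print(("\n" if i%8==0 else "")+'{"offset":%s,"rotation":%s,"claw":%s},'%((d+0).tolist(),(a+0).tolist(),claw))
    return p,r
YAW=.048;LID=np.array([510.,-31.,120.]);TX=np.array([np.cos(YAW),np.sin(YAW),0])
GRIP=LID+TX*21.5
E
python3 - <<'E'
from h import *
plan([((GRIP[0],GRIP[1],215),tool(YAW))],-1)
E
```

```text
{"offset":[0.086, -0.072, 0.001],"rotation":[0.0, 0.0, -0.113],"claw":-1},
{"offset":[0.092, -0.064, 0.001],"rotation":[0.0, 0.0, -0.113],"claw":-1},
{"offset":[0.098, -0.056, 0.001],"rotation":[0.0, 0.0, -0.113],"claw":-1},
{"offset":[0.102, -0.047, 0.001],"rotation":[0.0, 0.0, -0.113],"claw":-1},
{"offset":[0.106, -0.037, 0.002],"rotation":[0.0, 0.0, -0.113],"claw":-1},
{"offset":[0.109, -0.028, 0.001],"rotation":[0.0, 0.0, -0.113],"claw":-1},
{"offset":[0.111, -0.018, 0.002],"rotation":[0.0, 0.0, -0.113],"claw":-1},
{"offset":[0.112, -0.008, 0.001],"rotation":[0.0, 0.0, -0.113],"claw":-1},

{"offset":[0.113, 0.002, 0.002],"rotation":[0.0, 0.0, -0.114],"claw":-1},
{"offset":[0.112, 0.012, 0.001],"rotation":[0.0, 0.0, -0.113],"claw":-1},
{"offset":[0.11, 0.022, 0.002],"rotation":[0.0, 0.0, -0.114],"claw":-1},
{"offset":[0.108, 0.031, 0.001],"rotation":[0.0, 0.0, -0.113],"claw":-1},
{"offset":[0.105, 0.041, 0.002],"rotation":[0.0, 0.0, -0.114],"claw":-1},
{"offset":[0.101, 0.05, 0.001],"rotation":[0.0, 0.0, -0.113],"claw":-1},
```

Request:
{"method": "move_arm", "body": {
  "rows": [
    {"offset":[0.086,-0.072,0.001],"rotation":[0,0,-0.113],"claw":-1},
    {"offset":[0.092,-0.064,0.001],"rotation":[0,0,-0.113],"claw":-1},
    {"offset":[0.098,-0.056,0.001],"rotation":[0,0,-0.113],"claw":-1},
    {"offset":[0.102,-0.047,0.001],"rotation":[0,0,-0.113],"claw":-1},
    {"offset":[0.106,-0.037,0.002],"rotation":[0,0,-0.113],"claw":-1},
    {"offset":[0.109,-0.028,0.001],"rotation":[0,0,-0.113],"claw":-1},
    {"offset":[0.111,-0.018,0.002],"rotation":[0,0,-0.113],"claw":-1},
    {"offset":[0.112,-0.008,0.001],"rotation":[0,0,-0.113],"claw":-1}
  ]
}}

```text
clock: 1.75
tool_pos: [401.9, -265.0, 218.9]
tool_rot: [0.0, 0.856, 0.517, 0.0]
wrist_force: [-0.1, -0.3, 0.6]
grip_width: 88.0
grasp_force: 0.0
```

Request:
{"method": "move_arm", "body": {
  "rows": [
    {"offset":[0.113,0.002,0.002],"rotation":[0,0,-0.114],"claw":-1},
    {"offset":[0.112,0.012,0.001],"rotation":[0,0,-0.113],"claw":-1},
    {"offset":[0.11,0.022,0.002],"rotation":[0,0,-0.114],"claw":-1},
    {"offset":[0.108,0.031,0.001],"rotation":[0,0,-0.113],"claw":-1},
    {"offset":[0.105,0.041,0.002],"rotation":[0,0,-0.114],"claw":-1},
    {"offset":[0.101,0.05,0.001],"rotation":[0,0,-0.113],"claw":-1},
    {"offset":[0,0,0],"rotation":[0,0,0],"claw":-1},
    {"offset":[0,0,0],"rotation":[0,0,0],"claw":-1}
  ]
}}

```text
clock: 2.55
tool_pos: [531.6, -29.0, 214.9]
tool_rot: [-0.0, 0.689, 0.724, -0.0]
wrist_force: [0.0, -0.1, 0.5]
grip_width: 87.9
grasp_force: 0.0
```

```bash
python3 - <<'E'
from h import *
print(cur()[0],cur()[1].as_matrix().round(3).tolist())
s=cams.camera("scene")
print(proj(s,[GRIP[0],GRIP[1],136]),proj(s,LID+TX*86),[(r["uv"],r["p"]) for r in spotter.mark_of("cover_grip","scene")])
save(s,"s2.png",(200,120,320,240),5)
plan([((GRIP[0],GRIP[1],170),tool(YAW)),((GRIP[0],GRIP[1],125),tool(YAW))],-1,step=25)
E
```

```text
[531.56268771 -29.00344407 214.92549889] [[-0.05, 0.999, -0.0], [0.999, 0.05, -0.0], [-0.0, -0.0, -1.0]]
[260.12916428 192.00703024] [266.421359   209.68532183] [([259.1, 188.6], 0.88), ([192.6, 188.5], 0.65), ([334.8, 152.8], 0.63)]

{"offset":[0.001, 0.001, 0.056],"rotation":[0.0, 0.0, -0.001],"claw":-1},
{"offset":[0.0, 0.001, 0.056],"rotation":[-0.001, 0.0, -0.001],"claw":-1},
{"offset":[0.0, 0.0, 0.056],"rotation":[0.0, 0.0, 0.0],"claw":-1},
{"offset":[0.0, 0.0, 0.057],"rotation":[0.0, 0.0, 0.0],"claw":-1},
```

View pics/s2.png

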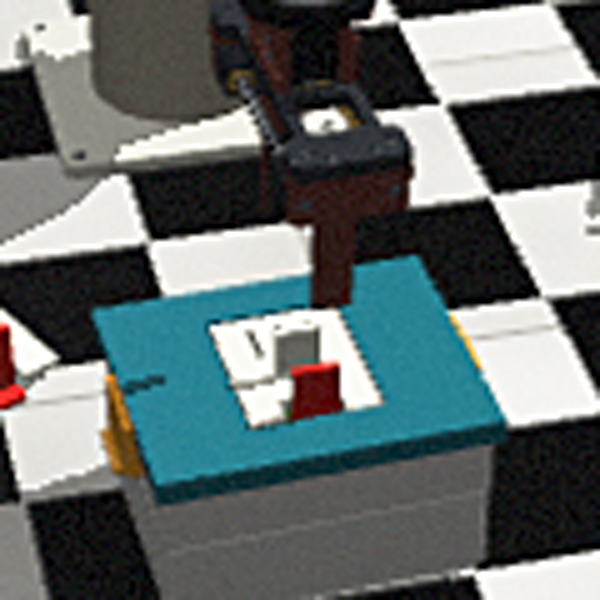

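The picture shows the rib at about (297,350) and the tab at (315,390), with the predicted grip point (300,360) between them. I'll descend.

Request:
{"method": "move_arm", "body": {
  "rows": [
    {"offset":[0.001,0.002,0.056],"rotation":[0,0,0],"claw":-1},
    {"offset":[0,0,0.056],"rotation":[0,0,0],"claw":-1},
    {"offset":[0,0,0.056],"rotation":[0,0,0],"claw":-1},
    {"offset":[0,0,0.056],"rotation":[0,0,0],"claw":-1},
    {"offset":[0,0,0],"rotation":[0,0,0],"claw":-1},
    {"offset":[0,0,0],"rotation":[0,0,0],"claw":-1}
  ]
}}

```text
clock: 3.25
tool_pos: [531.9, -30.4, 125.7]
tool_rot: [-0.0, 0.691, 0.723, -0.0]
wrist_force: [0.5, -0.5, 0.2]
grip_width: 87.8
grasp_force: 0.0
```

Request:
{"method": "move_arm", "body": {
  "rows": [
    {"offset":[0,0,0],"rotation":[0,0,0],"claw":-0.1},
    {"offset":[0,0,0],"rotation":[0,0,0],"claw":-0.1},
    {"offset":[0,0,0],"rotation":[0,0,0],"claw":-0.1},
    {"offset":[0,0,0],"rotation":[0,0,0],"claw":-0.1},
    {"offset":[0,0,0],"rotation":[0,0,0],"claw":-0.1}
  ]
}}

```text
clock: 3.75
tool_pos: [532.4, -29.3, 125.8]
tool_rot: [0.0, 0.69, 0.724, 0.0]
wrist_force: [-0.6, 0.0, -0.4]
grip_width: 51.7
grasp_force: 0.0
```

Request:
{"method": "move_arm", "body": {
  "rows": [
    {"offset":[0,0,0],"rotation":[0,0,0],"claw":1},
    {"offset":[0,0,0],"rotation":[0,0,0],"claw":1},
    {"offset":[0,0,0],"rotation":[0,0,0],"claw":1},
    {"offset":[0,0,0],"rotation":[0,0,0],"claw":1},
    {"offset":[0,0,0],"rotation":[0,0,0],"claw":1},
    {"offset":[0,0,0],"rotation":[0,0,0],"claw":1}
  ]
}}

```text
clock: 4.35
tool_pos: [529.6, -29.4, 125.8]
tool_rot: [-0.002, 0.69, 0.724, -0.002]
wrist_force: [-10.8, -1.6, 15.1]
grip_width: 34.5
grasp_force: 30.0
```

Request:
{"method": "move_arm", "body": {
  "rows": [
    {"offset":[0,-0.006,0],"rotation":[0,0,0],"claw":1},
    {"offset":[0,0,0],"rotation":[0,0,0],"claw":1},
    {"offset":[0,0,0],"rotation":[0,0,0],"claw":1}
  ]
}}

```text
clock: 4.65
tool_pos: [529.4, -29.4, 125.8]
tool_rot: [-0.0, 0.69, 0.724, -0.0]
wrist_force: [-3.7, -0.1, 7.3]
grip_width: 34.9
grasp_force: 30.0
```

```bash
python3 - <<'E'
from h import *
p,r=cur();y=r.as_matrix()[:,1];y[2]=0;y/=np.linalg.norm(y);yaw=np.arctan2(y[1],y[0]);print(yaw)
h=p-74.5*y;h[2]=115
w=[]
for a in np.arange(.1,.51,.1):
    Q=Ro.from_rotvec(-a*np.cross([0,0,1],y)); w.append((h+Q.apply(p-h),tool(yaw,a)))
w.append((w[-1][0]+18*y+[0,0,3],w[-1][1]));w.append((w[-1][0]+[0,0,40],w[-1][1]))
plan(w,1,step=40)
E
```

```text
0.04791939563231513

{"offset":[0.0, -0.004, -0.018],"rotation":[-0.129, 0.0, 0.0],"claw":1},
{"offset":[0.0, -0.003, -0.019],"rotation":[-0.127, 0.0, 0.0],"claw":1},
{"offset":[0.0, -0.004, -0.018],"rotation":[-0.127, 0.0, 0.0],"claw":1},
{"offset":[0.0, -0.003, -0.019],"rotation":[-0.128, 0.0, 0.0],"claw":1},
{"offset":[0.0, -0.004, -0.018],"rotation":[-0.127, 0.0, 0.0],"claw":1},
{"offset":[0.0, 0.043, 0.015],"rotation":[0.0, 0.0, 0.0],"claw":1},
{"offset":[0.0, 0.024, -0.044],"rotation":[0.0, 0.0, 0.0],"claw":1},
{"offset":[0.0, 0.024, -0.044],"rotation":[0.0, 0.0, 0.0],"claw":1},
```

Request:
{"method": "move_arm", "body": {
  "rows": [
    {"offset":[0,-0.002,-0.009],"rotation":[-0.064,0,0],"claw":1},
    {"offset":[0,-0.002,-0.009],"rotation":[-0.064,0,0],"claw":1},
    {"offset":[0,-0.002,-0.009],"rotation":[-0.064,0,0],"claw":1},
    {"offset":[0,-0.002,-0.009],"rotation":[-0.064,0,0],"claw":1},
    {"offset":[0,0,0],"rotation":[0,0,0],"claw":1}
  ]
}}

```text
clock: 5.15
tool_pos: [525.3, -29.7, 139.9]
tool_rot: [0.07, 0.687, 0.72, 0.073]
wrist_force: [1.8, 0.3, -0.7]
grip_width: 34.6
grasp_force: 29.9
```

Forces are low, so the swing is free.

Request:
{"method": "move_arm", "body": {
  "rows": [
    {"offset":[0,-0.002,-0.009],"rotation":[-0.064,0,0],"claw":1},
    {"offset":[0,-0.002,-0.009],"rotation":[-0.064,0,0],"claw":1},
    {"offset":[0,-0.002,-0.009],"rotation":[-0.064,0,0],"claw":1},
    {"offset":[0,-0.002,-0.009],"rotation":[-0.064,0,0],"claw":1},
    {"offset":[0,-0.002,-0.009],"rotation":[-0.064,0,0],"claw":1},
    {"offset":[0,-0.002,-0.009],"rotation":[-0.064,0,0],"claw":1},
    {"offset":[0,0,0],"rotation":[0,0,0],"claw":1}
  ]
}}

```text
clock: 5.85
tool_pos: [516.0, -30.6, 159.6]
tool_rot: [0.173, 0.668, 0.7, 0.181]
wrist_force: [3.5, 0.1, 0.7]
grip_width: 34.4
grasp_force: 30.0
```

Request:
{"method": "move_arm", "body": {
  "rows": [
    {"offset":[0,0.015,0.005],"rotation":[0,0,0],"claw":1},
    {"offset":[0,0.015,0.005],"rotation":[0,0,0],"claw":1},
    {"offset":[0,0.013,0.003],"rotation":[0,0,0],"claw":1},
    {"offset":[0,0.008,-0.012],"rotation":[0,0,0],"claw":1},
    {"offset":[0,0.012,-0.022],"rotation":[0,0,0],"claw":1},
    {"offset":[0,0,0],"rotation":[0,0,0],"claw":1}
  ]
}}

```text
clock: 6.45
tool_pos: [533.1, -29.3, 178.7]
tool_rot: [0.172, 0.668, 0.701, 0.18]
wrist_force: [0.6, 0.6, -1.2]
grip_width: 34.4
grasp_force: 30.0
```

```bash
python3 - <<'E'
from h import *
p,r=cur();T=np.array([479.4,317.5])+21.5*TX[:2]
e=plan([(p+[0,0,50],r),((530,100,215),tool(YAW)),((T[0],T[1],70),tool(YAW))],1)
E
```

```text
{"offset":[0.0, 0.03, -0.055],"rotation":[0.0, 0.0, 0.0],"claw":1},
{"offset":[0.0, 0.03, -0.054],"rotation":[0.0, 0.0, 0.0],"claw":1},
{"offset":[0.081, -0.002, 0.008],"rotation":[0.16, 0.0, 0.0],"claw":1},
{"offset":[0.081, -0.001, 0.009],"rotation":[0.16, 0.0, 0.0],"claw":1},
{"offset":[0.081, 0.0, 0.009],"rotation":[0.161, 0.0, 0.0],"claw":1},
{"offset":[0.08, 0.0, 0.008],"rotation":[0.16, 0.0, 0.0],"claw":1},
{"offset":[0.092, -0.008, 0.06],"rotation":[0.0, 0.0, 0.0],"claw":1},
{"offset":[0.092, -0.008, 0.061],"rotation":[0.0, 0.0, 0.0],"claw":1},

{"offset":[0.091, -0.008, 0.06],"rotation":[0.0, 0.0, 0.0],"claw":1},
{"offset":[0.092, -0.007, 0.061],"rotation":[0.0, 0.0, 0.0],"claw":1},
{"offset":[0.091, -0.008, 0.06],"rotation":[0.0, 0.0, 0.0],"claw":1},
{"offset":[0.092, -0.007, 0.061],"rotation":[0.0, 0.0, 0.0],"claw":1},
```

Request:
{"method": "move_arm", "body": {
  "rows": [
    {"offset":[0,0.03,-0.055],"rotation":[0,0,0],"claw":1},
    {"offset":[0,0.03,-0.054],"rotation":[0,0,0],"claw":1},
    {"offset":[0.081,-0.002,0.008],"rotation":[0.16,0,0],"claw":1},
    {"offset":[0.081,-0.001,0.009],"rotation":[0.16,0,0],"claw":1},
    {"offset":[0.081,0,0.009],"rotation":[0.16,0,0],"claw":1},
    {"offset":[0.08,0,0.008],"rotation":[0.16,0,0],"claw":1},
    {"offset":[0.092,-0.008,0.06],"rotation":[0,0,0],"claw":1},
    {"offset":[0.092,-0.008,0.061],"rotation":[0,0,0],"claw":1}
  ]
}}

```text
clock: 7.25
tool_pos: [520.8, 173.3, 165.4]
tool_rot: [0.002, 0.69, 0.724, 0.004]
wrist_force: [0.4, 0.5, -1.2]
grip_width: 34.4
grasp_force: 30.0
```

Request:
{"method": "move_arm", "body": {
  "rows": [
    {"offset":[0.091,-0.008,0.06],"rotation":[0,0,0],"claw":1},
    {"offset":[0.092,-0.007,0.061],"rotation":[0,0,0],"claw":1},
    {"offset":[0.091,-0.008,0.06],"rotation":[0,0,0],"claw":1},
    {"offset":[0.092,-0.007,0.061],"rotation":[0,0,0],"claw":1},
    {"offset":[0,0,0],"rotation":[0,0,0],"claw":1},
    {"offset":[0,0,0],"rotation":[0,0,0],"claw":1}
  ]
}}

```text
clock: 7.85
tool_pos: [500.4, 317.6, 68.3]
tool_rot: [0.002, 0.689, 0.725, 0.003]
wrist_force: [-0.9, -0.2, -0.7]
grip_width: 34.8
grasp_force: 30.0
```

```bash
python3 - <<'E'
from h import *
s=cams.camera("scene");c=cams.camera("top")
a=save(s,"s3.png",(280,90,410,240),4)
T=np.array([479.4,317.5])+21.5*TX[:2]
# compartment: what is in the hatch
save(c,"t3.png",(220,145,320,230),6)
a=cv2.imread("pics/s3.png");b=cv2.imread("pics/t3.png")
b=cv2.resize(b,(270,230));a=cv2.resize(a,(520,600));o=np.zeros((600,790,3),np.uint8);o[:,:520]=a;o[:230,520:]=b;cv2.imwrite("pics/m3.png",o)
plan([((T[0],T[1],30),tool(YAW)),((T[0],T[1],25),tool(YAW))],1,step=20)
E
```

```text
{"offset":[0.002, -0.001, 0.05],"rotation":[0.005, -0.001, 0.001],"claw":1},
{"offset":[0.003, -0.001, 0.05],"rotation":[0.006, -0.001, 0.0],"claw":1},
{"offset":[0.0, 0.0, 0.012],"rotation":[0.0, 0.0, 0.0],"claw":1},
```

View pics/m3.png

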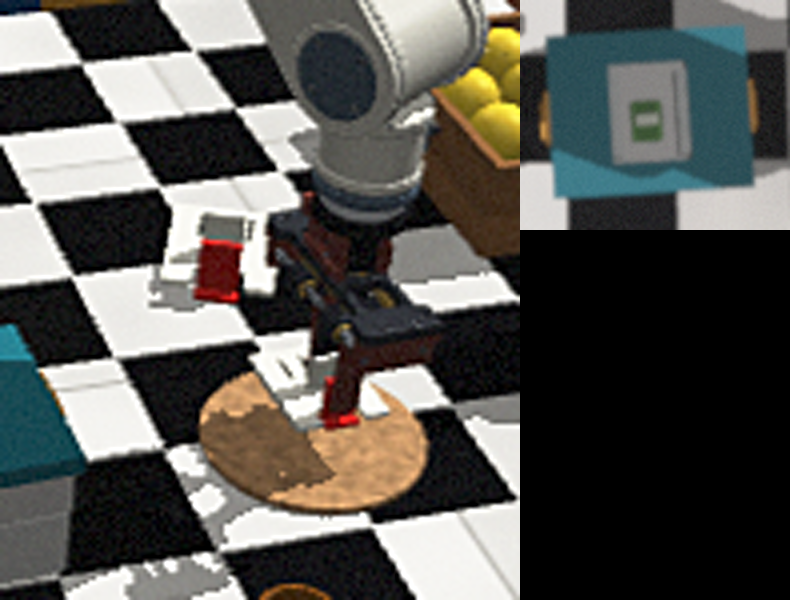

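The cover is held level above the trivet, and the hatch shows the green cartridge inside at inset px (645,121). I'll lower the cover.

Request:
{"method": "move_arm", "body": {
  "rows": [
    {"offset":[0.002,-0.001,0.047],"rotation":[0.004,0,0],"claw":1},
    {"offset":[0.002,-0.001,0.045],"rotation":[0.004,0,0],"claw":1},
    {"offset":[0,0,0.008],"rotation":[0,0,0],"claw":1},
    {"offset":[0,0,0.006],"rotation":[0,0,0],"claw":1},
    {"offset":[0,0,0],"rotation":[0,0,0],"claw":1}
  ]
}}

```text
clock: 8.45
tool_pos: [501.3, 318.6, 28.1]
tool_rot: [0.0, 0.69, 0.724, 0.002]
wrist_force: [-0.1, -0.3, -0.7]
grip_width: 34.3
grasp_force: 30.0
```

Request:
{"method": "move_arm", "body": {
  "rows": [
    {"offset":[0,0,0.005],"rotation":[0,0,0],"claw":1},
    {"offset":[0,0,0.004],"rotation":[0,0,0],"claw":1},
    {"offset":[0,0,0],"rotation":[0,0,0],"claw":1},
    {"offset":[0,0,0],"rotation":[0,0,0],"claw":1}
  ]
}}

```text
clock: 8.85
tool_pos: [501.1, 319.1, 24.1]
tool_rot: [0.0, 0.689, 0.724, 0.002]
wrist_force: [0.6, -0.3, 1.8]
grip_width: 34.6
grasp_force: 30.0
```

Light contact, so I'll let go.

Request:
{"method": "move_arm", "body": {
  "rows": [
    {"offset":[0,0,0],"rotation":[0,0,0],"claw":-0.5},
    {"offset":[0,0,0],"rotation":[0,0,0],"claw":-0.5},
    {"offset":[0,0,0],"rotation":[0,0,0],"claw":-0.5},
    {"offset":[0,0,0],"rotation":[0,0,0],"claw":-0.5},
    {"offset":[0,0,-0.02],"rotation":[0,0,0],"claw":-0.5},
    {"offset":[0,0,-0.08],"rotation":[0,0,0],"claw":-0.5},
    {"offset":[0,0,-0.11],"rotation":[0,0,0],"claw":-0.5},
    {"offset":[0,0,-0.11],"rotation":[0,0,0],"claw":-0.5}
  ]
}}

```text
clock: 9.65
tool_pos: [499.8, 318.4, 153.0]
tool_rot: [-0.0, 0.69, 0.724, 0.001]
wrist_force: [0.4, 0.7, 0.7]
grip_width: 66.0
grasp_force: 0.0
```

```bash
python3 - <<'E'
from h import *
print(cur()[0]); c=cams.camera("top");s=cams.camera("scene")
hsv=cv2.cvtColor(c["img"],cv2.COLOR_RGB2HSV)[160:210,250:290].astype(int)
g=((hsv[...,0]>40)&(hsv[...,0]<80)&(hsv[...,1]>90)).astype(np.uint8)
g=cv2.morphologyEx(g,cv2.MORPH_CLOSE,np.ones((7,7)))
k=max(cv2.findContours(g,cv2.RETR_EXTERNAL,cv2.CHAIN_APPROX_NONE)[0],key=cv2.contourArea)+np.array([250,160])
P=np.array([atz(c,p[0],82.)[:2] for p in k],np.float32);print("block",cv2.minAreaRect(P))
for n,cc in(("top",c),("scene",s)):
    print(n,[(np.round(atz(cc,r["uv"],94.5),1),r["p"]) for r in spotter.mark_of("cartridge_fin",n)])
save(s,"a.png",(280,120,400,240),4);save(c,"b.png",(250,165,285,210),8)
a=cv2.imread("pics/a.png");b=cv2.imread("pics/b.png");o=np.zeros((480,770,3),np.uint8);o[:,:480]=a;o[:360,490:]=b;cv2.imwrite("pics/m4.png",o)
E
```

```text
[499.81320037 318.36524291 153.04005376]
block ((488.33819580078125, -29.13034439086914), (23.48596954345703, 11.763738632202148), 89.02315521240234)
top [(array([497.1, -29.6,  94.5]), 0.58)]
scene [(array([500.6, -20.8,  94.5]), 0.55), (array([ 794.9, -165.5,   94.5]), 0.49)]
```

View pics/m4.png

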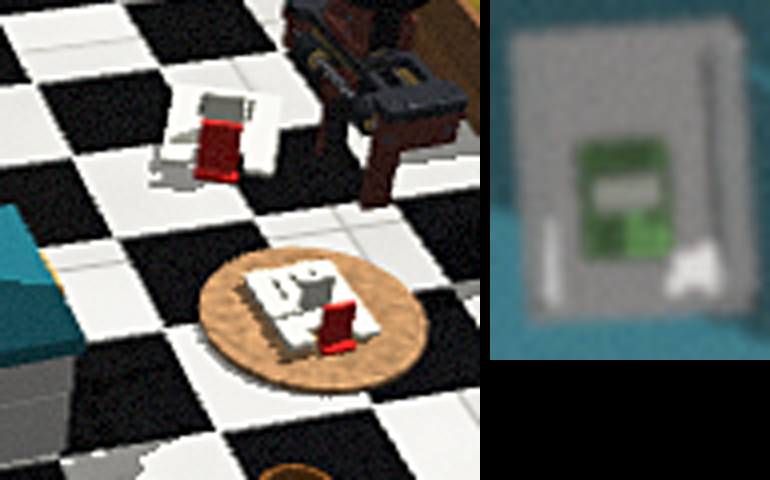

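The cover lies flat mid-trivet with its tab out. In the inset the cartridge's fin is centred at (627,193) and its block at (624,198).

```bash
python3 - <<'E'
from h import *
c=cams.camera("top")
f=atz(c,(266.6,188.7),107);b=atz(c,(266.3,189.3),82);print(f,b)
x,y=(f[:2]+b[:2])/2;print(x,y)
plan([((510,120,190),tool(YAW)),((x,y,170),tool(YAW)),((x,y,130),tool(YAW))],-.4)
E
```

```text
[501.95134571 -27.63502766 107.        ] [502.2003489  -27.33018505  82.        ]
502.0758473074435 -27.482606358449758

{"offset":[-0.099, 0.0, -0.019],"rotation":[0.001, -0.001, 0.0],"claw":-0.4},
{"offset":[-0.099, 0.0, -0.019],"rotation":[0.0, 0.0, 0.0],"claw":-0.4},
{"offset":[-0.1, 0.0, -0.019],"rotation":[0.001, -0.001, 0.0],"claw":-0.4},
{"offset":[-0.099, 0.0, -0.02],"rotation":[0.0, 0.0, 0.001],"claw":-0.4},
{"offset":[-0.1, 0.001, -0.019],"rotation":[0.001, -0.001, 0.0],"claw":-0.4},
{"offset":[-0.092, -0.009, 0.012],"rotation":[0.0, 0.0, 0.0],"claw":-0.4},
{"offset":[-0.092, -0.01, 0.013],"rotation":[0.0, 0.0, 0.0],"claw":-0.4},
{"offset":[-0.091, -0.009, 0.012],"rotation":[0.0, 0.0, 0.0],"claw":-0.4},

{"offset":[-0.092, -0.01, 0.013],"rotation":[0.0, 0.0, 0.0],"claw":-0.4},
{"offset":[0.0, 0.0, 0.1],"rotation":[0.0, 0.0, 0.0],"claw":-0.4},
```

Request:
{"method": "move_arm", "body": {
  "rows": [
    {"offset":[-0.099,0,-0.019],"rotation":[0.001,0,0],"claw":-0.15},
    {"offset":[-0.099,0,-0.019],"rotation":[0,0,0],"claw":-0.15},
    {"offset":[-0.1,0,-0.019],"rotation":[0,0,0],"claw":-0.15},
    {"offset":[-0.099,0,-0.02],"rotation":[0,0,0],"claw":-0.15},
    {"offset":[-0.1,0.001,-0.019],"rotation":[0,0,0],"claw":-0.15},
    {"offset":[-0.092,-0.009,0.012],"rotation":[0,0,0],"claw":-0.15},
    {"offset":[-0.092,-0.01,0.013],"rotation":[0,0,0],"claw":-0.15},
    {"offset":[-0.091,-0.009,0.012],"rotation":[0,0,0],"claw":-0.15}
  ]
}}

```text
clock: 10.7
tool_pos: [503.1, 8.2, 172.8]
tool_rot: [-0.001, 0.69, 0.724, 0.0]
wrist_force: [1.2, 0.7, 0.2]
grip_width: 50.3
grasp_force: 0.0
```

Request:
{"method": "move_arm", "body": {
  "rows": [
    {"offset":[-0.092,-0.01,0.013],"rotation":[0,0,0],"claw":-0.15},
    {"offset":[0,0,0.08],"rotation":[0,0,0],"claw":-0.15},
    {"offset":[0,0,0],"rotation":[0,0,0],"claw":-0.15},
    {"offset":[0,0,0],"rotation":[0,0,0],"claw":-0.15}
  ]
}}

```text
clock: 11.1
tool_pos: [501.3, -27.0, 136.1]
tool_rot: [-0.002, 0.69, 0.724, -0.0]
wrist_force: [-0.5, -1.0, -0.1]
grip_width: 50.5
grasp_force: 0.0
```

```bash
python3 - <<'E'
from h import *
print(cur()[0]);plan([((502.1,-27.5,85.5),tool(YAW))],-.15,step=20)
E
```

```text
[501.2646148  -26.95429845 136.14114978]

{"offset":[-0.001, 0.001, 0.042],"rotation":[-0.001, -0.001, 0.0],"claw":-0.15},
{"offset":[0.0, 0.001, 0.042],"rotation":[-0.001, -0.001, 0.001],"claw":-0.15},
{"offset":[-0.001, 0.0, 0.043],"rotation":[-0.001, -0.001, 0.0],"claw":-0.15},
```

Request:
{"method": "move_arm", "body": {
  "rows": [
    {"offset":[-0.001,0.001,0.042],"rotation":[0,0,0],"claw":-0.15},
    {"offset":[0,0.001,0.042],"rotation":[0,0,0],"claw":-0.15},
    {"offset":[0,0,0.041],"rotation":[0,0,0],"claw":-0.15},
    {"offset":[0,0,0],"rotation":[0,0,0],"claw":-0.15}
  ]
}}

```text
clock: 11.5
tool_pos: [502.6, -26.5, 86.5]
tool_rot: [-0.001, 0.689, 0.725, 0.0]
wrist_force: [-1.5, 0.2, 0.2]
grip_width: 50.5
grasp_force: 0.0
```

Request:
{"method": "move_arm", "body": {
  "rows": [
    {"offset":[0,0,0],"rotation":[0,0,0],"claw":1},
    {"offset":[0,0,0],"rotation":[0,0,0],"claw":1},
    {"offset":[0,0,0],"rotation":[0,0,0],"claw":1},
    {"offset":[0,0,0],"rotation":[0,0,0],"claw":1},
    {"offset":[0,0,0],"rotation":[0,0,0],"claw":1},
    {"offset":[0,0,0],"rotation":[0,0,0],"claw":1}
  ]
}}

```text
clock: 12.1
tool_pos: [503.6, -27.5, 87.7]
tool_rot: [-0.0, 0.69, 0.724, 0.001]
wrist_force: [-1.1, 0.1, 3.9]
grip_width: 12.0
grasp_force: 30.0
```

Gripped at 12 mm, which is the fin's thickness. I'll lift and go to the bowl.

```bash
python3 - <<'E'
from h import *
p,r=cur();plan([((p[0],p[1],180),tool(YAW)),((520,-200,170),tool(YAW)),((522,-309,130),tool(YAW))],1)
E
```

```text
{"offset":[0.0, 0.0, -0.077],"rotation":[0.001, -0.001, 0.0],"claw":1},
{"offset":[0.0, 0.0, -0.077],"rotation":[0.001, -0.001, 0.001],"claw":1},
{"offset":[0.0, 0.0, -0.077],"rotation":[0.0, 0.0, 0.0],"claw":1},
{"offset":[-0.108, 0.005, 0.006],"rotation":[0.0, 0.0, 0.0],"claw":1},
{"offset":[-0.108, 0.005, 0.006],"rotation":[0.0, 0.0, 0.0],"claw":1},
{"offset":[-0.108, 0.005, 0.007],"rotation":[0.0, 0.0, 0.0],"claw":1},
{"offset":[-0.108, 0.005, 0.006],"rotation":[0.0, 0.0, 0.0],"claw":1},
{"offset":[-0.091, -0.003, 0.033],"rotation":[0.0, 0.0, 0.0],"claw":1},

{"offset":[-0.091, -0.002, 0.034],"rotation":[0.0, 0.0, 0.0],"claw":1},
{"offset":[-0.091, -0.003, 0.033],"rotation":[0.0, 0.0, 0.0],"claw":1},
```

Request:
{"method": "move_arm", "body": {
  "rows": [
    {"offset":[0,0,-0.04],"rotation":[0,0,0],"claw":1},
    {"offset":[0,0,-0.09],"rotation":[0,0,0],"claw":1},
    {"offset":[0,0,-0.1],"rotation":[0,0,0],"claw":1},
    {"offset":[-0.108,0.005,0.006],"rotation":[0,0,0],"claw":1},
    {"offset":[-0.108,0.005,0.006],"rotation":[0,0,0],"claw":1},
    {"offset":[-0.108,0.005,0.006],"rotation":[0,0,0],"claw":1},
    {"offset":[-0.108,0.005,0.006],"rotation":[0,0,0],"claw":1},
    {"offset":[-0.091,-0.003,0.033],"rotation":[0,0,0],"claw":1}
  ]
}}

```text
clock: 12.9
tool_pos: [521.6, -238.9, 157.2]
tool_rot: [0.001, 0.69, 0.724, 0.002]
wrist_force: [0.2, -0.3, -0.8]
grip_width: 11.6
grasp_force: 30.0
```

Request:
{"method": "move_arm", "body": {
  "rows": [
    {"offset":[-0.091,-0.003,0.034],"rotation":[0,0,0],"claw":1},
    {"offset":[-0.091,-0.003,0.033],"rotation":[0,0,0],"claw":1},
    {"offset":[0,0,0.08],"rotation":[0,0,0],"claw":1},
    {"offset":[0,0,0],"rotation":[0,0,0],"claw":1},
    {"offset":[0,0,0],"rotation":[0,0,0],"claw":1}
  ]
}}

```text
clock: 13.4
tool_pos: [520.9, -308.3, 96.8]
tool_rot: [-0.001, 0.69, 0.724, 0.001]
wrist_force: [-0.2, 0.1, 0.2]
grip_width: 12.2
grasp_force: 30.0
```

```bash
python3 - <<'E'
from h import *
print(cur()[0]);s=cams.camera("scene");save(s,"s5.png",(110,130,240,280),4)
plan([((522,-309,40),tool(YAW))],1,step=25)
E
```

```text
[ 520.94659455 -308.3140102    96.78313238]

{"offset":[-0.001, 0.0, 0.048],"rotation":[0.001, -0.001, 0.001],"claw":1},
{"offset":[0.0, 0.0, 0.048],"rotation":[0.0, -0.001, 0.0],"claw":1},
{"offset":[-0.001, 0.0, 0.049],"rotation":[0.001, -0.001, 0.001],"claw":1},
```

View pics/s5.png

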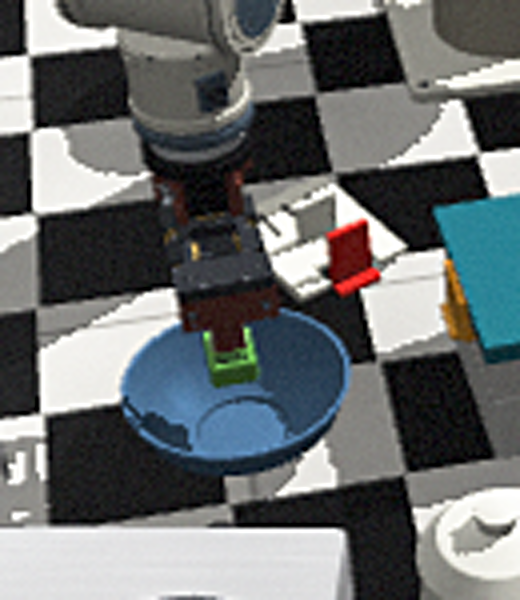

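The green cartridge at (232,365) hangs above the bowl floor at (240,425), and the bowl is undisturbed. I'll lower it and release.

Request:
{"method": "move_arm", "body": {
  "rows": [
    {"offset":[0,0,0.048],"rotation":[0,0,0],"claw":1},
    {"offset":[0,0,0.048],"rotation":[0,0,0],"claw":1},
    {"offset":[0,0,0.04],"rotation":[0,0,0],"claw":1},
    {"offset":[0,0,0.018],"rotation":[0,0,0],"claw":1},
    {"offset":[0,0,0],"rotation":[0,0,0],"claw":1},
    {"offset":[0,0,0],"rotation":[0,0,0],"claw":1}
  ]
}}

```text
clock: 14.05
tool_pos: [522.3, -308.9, 36.3]
tool_rot: [0.0, 0.689, 0.724, 0.001]
wrist_force: [0.8, 0.6, -1.2]
grip_width: 11.8
grasp_force: 30.0
```

Request:
{"method": "move_arm", "body": {
  "rows": [
    {"offset":[0,0,0],"rotation":[0,0,0],"claw":0.2},
    {"offset":[0,0,0],"rotation":[0,0,0],"claw":0.2},
    {"offset":[0,0,0],"rotation":[0,0,0],"claw":0.2},
    {"offset":[0,0,0],"rotation":[0,0,0],"claw":0.2},
    {"offset":[0,0,-0.04],"rotation":[0,0,0],"claw":0.2},
    {"offset":[0,0,-0.1],"rotation":[0,0,0],"claw":0.2},
    {"offset":[0,0,-0.12],"rotation":[0,0,0],"claw":0.2},
    {"offset":[0,0,-0.12],"rotation":[0,0,0],"claw":0.2}
  ]
}}

```text
clock: 14.85
tool_pos: [521.2, -308.9, 190.1]
tool_rot: [-0.0, 0.69, 0.724, 0.001]
wrist_force: [0.3, 0.1, 0.3]
grip_width: 35.0
grasp_force: 0.0
```

Request:
{"method": "move_arm", "body": {
  "rows": [
    {"offset":[0,-0.12,0],"rotation":[0,0,0],"claw":0.2},
    {"offset":[0,-0.12,0],"rotation":[0,0,0],"claw":0.2},
    {"offset":[0,0,0],"rotation":[0,0,0],"claw":0.2},
    {"offset":[0,0,0],"rotation":[0,0,0],"claw":0.2}
  ]
}}

```text
clock: 15.25
tool_pos: [425.4, -314.2, 188.9]
tool_rot: [0.001, 0.69, 0.724, 0.001]
wrist_force: [0.4, -0.5, 0.2]
grip_width: 35.1
grasp_force: 0.0
```

```bash
python3 - <<'E'
from h import *
s=cams.camera("scene");save(s,"s6.png",(120,130,400,280),2.8)
E
```

```text
(no output)
```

View pics/s6.png

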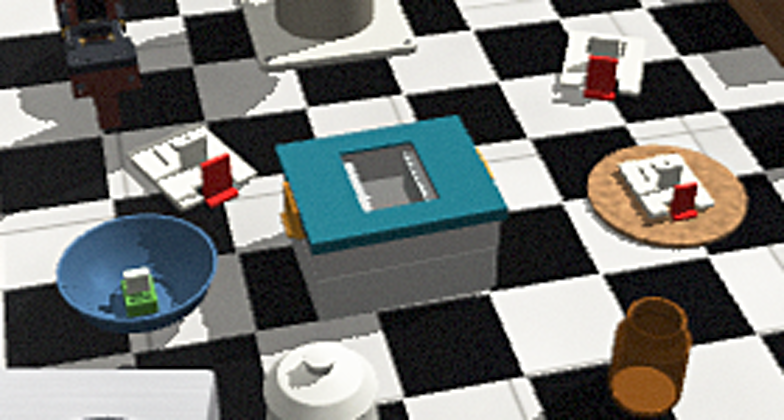

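The cartridge sits upright in the bowl at (140,290). The cover lies on the trivet at (665,188) with its tab out, and the arm is clear.

```bash
python3 -c "
from rig import job_done
print(job_done())"
```

```text
the job is handed in; nothing more can be done
None
```

I handed the job in at about 15 s on the robot clock: the last picture shows the cover flat and mid-trivet with its tab out, the cartridge upright in the blue bowl, the jar and keeper not touched, and the arm clear; the hand-in gave back no verdict.

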